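# Mount a scraper blade on its locating pin in the inspection holder

## Task

Mount the fork-ended scraper blade in the steel bench holder so that its edge can be checked: lay it flat on the bed, slide it up between the cheeks and past the sprung side roller until its notch comes up solid against the brass locating pin, then push the red toggle handle right down so that the clamp holds it, and let go. The roller drags more or less from one day to the next, so go by feel and press on the pin only lightly, with less than a kilo, and leave the other blade, the gauges and the tools where they are.

Things in the scene. Friction and masses are not known exactly. Their poses are not given: they have to be found in the camera images.
- blade: fork-ended steel scraper blade to mount: 170 mm long, 30 wide, 5 thick, about 0.19 kg, dark carbide cutting tip. Origin at the centre of its underside; +x along its length to the forked tail (tail end at x = 85 mm, cutting end at -85), z up
- notch (a point): centre of the flat root of the blade's notch, on its underside, 67 mm from the blade origin towards the tail; axes as the blade's. The notch is an open U in the middle of the tail, 10 mm wide, 18 mm deep, its prongs 10 mm wide with round ends of radius 5
- rest: fixed wooden blade rest: board 110 x 150 x 12 mm with two rails along its x, each 18 mm wide, at y = -45 and +45 mm, tops 30 mm above the bench. A blade lies along each rail and overhangs it 6 mm on each side, so it can be gripped by its long edges. Origin under the middle
- holder: fixed steel holder, base 225 x 90 x 12 mm, origin under its middle, +x from the open end (where the cutting end will lie) to pin and clamp. Bed top 40 mm up: 18 mm wide from x = -100 to 0 mm (fingers pass beside it down to 12 mm height), 52 wide from 0 to 55. Blade home: its origin at x = -41, y = 0, z = 40 mm, its +x along the holder's +x. Clamp bracket at x = 62 to 102, 84 high
- mouth (a point): on the bed at holder x = 14 mm, y = 0, where the straight channel for the blade's tail begins: two aluminium cheeks 4 mm high, 31.8 mm apart, from here 32 mm on in +x; before it they flare like a funnel over 15 mm to about 45 mm width. Axes as the holder's
- roller_point (a point): where a white sprung roller (12 mm diameter, upright axis) stands 2 to 4 mm out of the +y cheek into the channel, at holder x = 24 mm, y = 16 mm. It pushes the blade up to 1 mm sideways against the other cheek, so yield sideways, and drags on it as it slides: 2 to 14 N, set differently each time, not shown by any pose. Past the hump at its tail the drag stays even up to the pin
- pin: brass locating pin, part of the holder: 8 mm diameter, stands 9 mm above the bed at holder x = 30 mm, y = 0, fixed and stiff. Origin at the centre of its foot on the bed
- seat (a point): point on the bed at the foot of the pin's face that looks down the bed (holder x = 26 mm, y = 0, z = 40 mm); the root of the notch comes to this point when the blade is home; axes as the holder's
- handle (a joint): angle of the red toggle handle, rad: 0 to about 0.12 at the start (raised, 47 to 55 degrees above level, clamp arm up), 0.95 = fully down and level (clamp shut). It stays where it is left. About 6 N at the end of the grip moves it, about 10 N over the last 0.04 rad, where the sprung rubber foot of the clamp arm presses on the blade with about 4 N
- pivot (a point): hinge point of the toggle handle, at holder x = 88 mm, y = 0, z = 76 mm. The handle swings in the holder's x-z plane; when level it points along the holder's +x
- grip (a point): point on the axis of the red grip, 100 mm from the pivot; the grip is a round bar of 16 mm diameter, from 50 to 120 mm from the pivot
- plain_blade: the other blade, square tail without a notch, same size, on the other rail of the same wooden rest, 90 mm beside (centre to centre); leave alone
- ring_gauge: steel ring gauge, 60 mm outside diameter, 18 mm high; leave alone
- small_ring: dark ring gauge, 42 mm outside diameter, 14 mm high; leave alone
- caliper: steel caliper lying flat, about 150 mm long; leave alone
- plug_gauge: plug gauge lying flat, about 125 mm long, 21 mm thick; leave alone
- screwdriver: screwdriver with black handle, 170 mm long; leave alone
- magnifier: round magnifier with black handle, 52 mm lens; leave alone
There are look-alikes about, which are no part of the job. Leave any blue or purple look-alike of the blade alone.

How it is judged (in metres and radians):
On the way:
1. the blade lies flat in the holder, its notch home and pressed lightly (over 2 N) against the pin, while the clamp is still up (x of notch in the frame of seat between -0.0015 and 0.0015 m and y of notch in the frame of seat between -0.002 and 0.002 m and z of notch in the frame of seat below 0.0015 m and angle between the x axis of blade and the x axis of holder, either way round below 0.06 rad and angle between blade's own z axis and vertical below 0.04 rad and contact force between blade and pin above 2 N and value of joint handle below 0.4 rad), for 0.2 s.
At the end, for the whole second after the job is handed in: the blade lies flat on the bed (within 1.5 mm, tilted under 0.04 rad), in line with the holder within 0.06 rad, the root of its notch within 1.5 mm of the pin's face along the holder and centred within 2 mm across it; the toggle handle is down (0.925 rad or more); the blade is at rest (x of notch in the frame of seat between -0.0015 and 0.0015 m and y of notch in the frame of seat between -0.002 and 0.002 m and z of notch in the frame of seat below 0.0015 m and angle between the x axis of blade and the x axis of holder, either way round below 0.06 rad and angle between blade's own z axis and vertical below 0.04 rad and value of joint handle above 0.925 rad and linear speed of blade below 0.01 m/s); the robot touches nothing.
It fails at once if the blade is pressed against the locating pin with more than 10 N (contact force between blade and pin above 10 N).
It fails at once if another blade, a gauge or a tool is moved by more than 15 mm (distance of any of plain_blade, ring_gauge, small_ring, caliper, plug_gauge, screwdriver, magnifier from where it was at the start of the episode above 0.015 m).
It also fails if it takes over 67 s, if anything falls off the work surface, if the arm or the gripper's body presses on something with over 40 N, if the wrist force passes 120 N, or if a joint passes its speed limit or range.

## Robot

A 6-joint arm with a two-finger parallel gripper is mounted at the origin on the work surface. World frame = base frame: x ahead of the robot, y to its left, z up, the work surface at z = 0. Lengths are in m, angles in degrees, forces in N, time in s.
With the tool pointing down it reaches from about 0.4 to 0.825 m from the base axis. Payload 7 kg.
Tool frame: the origin (TCP) lies on the centre line of the jaws, within the pads' length; the fingertips stand r.tip_reach ahead of it and the grasp point (between the pads) is the TCP (r.tip_reach is the distance from the TCP to the fingertips, in m); z points along the fingers, y is the line along which they close (so a half turn about z gives the same grasp; the last joint's range is limited). The gripper opens to 88 mm and grips with 3 to 60 N. Pads are 19 mm wide; open, the fingers measure 130 mm over their backs; the gripper's body (78 mm by 193 mm) begins 47 mm behind the grasp point.
Start: joints at [16.507, 20.546, 0.682, 0, -70.136, -16.507], TCP at [0.675, -0, 0.246] pointing down, gripper open.
Joint ranges: [-176.03, 176.03], [-82.01, 121.73], [-58.28, 71.71], [-173.87, 95.51], [-174.79, -0.11], [-173.66, 173.66]. Speed limits (degrees/s): [136.94, 136.94, 172.46, 180, 180, 180].

## Interface

Orientations are given as [roll, pitch, yaw] about the fixed x, y, z axes, in that order (R = Rz(yaw) Ry(pitch) Rx(roll)).
In Python, from plant import sensors, cams, r gives the robot as it stands.
- The arm moves only by the tool drive_tool, never from a script. Its argument "rows" is a list of rows, each an object of numbers: "fingers": the gripper's target within -1 to 1 (fully open at 1, half-way at 0, shut at -1); "x", "y", "z": the shift along the tool's x, y, z in m; "spin": the turn about the tool's z in rad. A call has 1 to 10 rows; each row is the pose to reach, as a shift and turn from the pose commanded when the call began, along the tool's axes at that moment; what a row does not reach only later rows make up. A row lasts 1/8 s, in which the tool goes at most 62.5 mm and 10.7 degrees, less where a joint would pass 70% of its speed; a pose out of reach is approached as far as the arm can. A call with a gripper value outside its range is refused whole. The fingers move at their own pace and stop on an object; "newtons" is the grip in N (left out, the last holds). Time passes only in rows, so rows that repeat a pose let the fingers close. It gives the time, the measured TCP pose, the force, the opening and the grip force at its end, in the units of the state.
- sensors.get_state(): the state, without advancing time (a new reading comes with each control period).
- cams.capture(name): name is "scene" or "side" or "wrist"; returns a dict with "pixels" (384x512x3 uint8, red, green, blue), "intrinsics" (3x3 intrinsics, pixels), "k1" (the pictures are not rectified: a ray, as slopes to the right and down, at radius r is drawn at 1 + k1 r^2 times it, then the intrinsics apply), "eye" and "orientation" of the camera in the world; the wrist camera has in their place "T_tool_cam" (4x4, takes a point from camera to tool coordinates, whose origin is the TCP and whose axes are the flange's). Camera axes: x right, y up, looking along -z (the intrinsics and any distortion apply to the point x, -y, -z); pixel columns grow to the right and rows downward; lengths in m; the calibration is good to about 2 mm. A picture is of the moment at which its call begins: read the wrist's pose just before it. There is no depth.
- r.close_job(): hands the job in; it is judged then, once.
The state is a dict: "time_s": time; "joints": joint angles; "qd": joint speeds; "joint_torque": joint torques, N m; "tcp_pos": TCP position; "eef_rot": TCP orientation; "contact_force": force on the tool from outside, world axes, zero at the start; "moment": the same for the moment, N m; "gripper_width": finger opening in m; "gripper_force": force on a finger pad.
Only numpy, scipy, OpenCV 4.12 (cv2) and the standard library are available. Lean on these libraries where they do the work, as an engineer would, in place of code of your own. Each camera call takes 0.05 s, during which the arm holds its last target. There are 200 camera calls.

## Working session

There is one attempt and no reset: what is moved stays moved. The work goes in short steps, Python scripts to look and compute and a tool call to move; the robot and the scene stay as the last step left them, time stands still between calls to the robot, and variables do not carry over. Pictures are saved under pics/ and viewed, at most 12 in all, crops included, and the job is handed in when it is done.

Besides the shell and the picture viewer there is one more tool, called by a JSON object that holds its "fn" and its "kwargs". drive_tool: Moves the arm, as the interface text tells. Its arguments: {"type":"object","properties":{"rows":{"type":"array"},"newtons":{"type":"number"}},"required":["rows"]}

```bash
mkdir -p pics; ls
python3 - <<'E'
from plant import sensors,cams,r
import cv2
print(sensors.get_state(), r.tip_reach)
for n in("scene","side"):
    c=cams.capture(n); cv2.imwrite(f"pics/{n}0.png",c["pixels"][:,:,::-1]); print({k:v for k,v in c.items() if k!="pixels"})
E
```

```text
pics
{'time_s': 0.0, 'joints': array([ 1.65073779e+01,  2.05923448e+01,  6.32984403e-01, -2.11613922e-02,
       -7.01339879e+01, -1.65065666e+01]), 'qd': array([-0.00749556,  0.04293111, -0.00502925,  0.00317701,  0.04401638,
       -0.01595119]), 'joint_torque': array([-8.00930356e-04, -5.82726967e+01,  2.93058443e+01,  6.99745238e+00,
        6.93249181e-03, -2.06530804e-04]), 'tcp_pos': array([ 6.74543322e-01, -1.18235069e-05,  2.44603107e-01]), 'eef_rot': array([ 1.79904846e+02, -7.45235445e-03, -9.00063898e+01]), 'contact_force': array([-1.64377016, -0.02423406, -0.33610076]), 'moment': array([0.02415998, 0.00314206, 0.00324301]), 'gripper_force': 0.0, 'gripper_width': 0.08765343099634688} 0.019
{'intrinsics': array([[499.9692872 ,   0.        , 251.60519658],
       [  0.        , 499.9692872 , 190.88593177],
       [  0.        ,   0.        ,   1.        ]]), 'k1': -0.12661483651549812, 'eye': array([ 1.31781375, -0.85878933,  0.89588892]), 'orientation': array([55.44907111, -0.11116915, 43.62572872])}
{'intrinsics': array([[414.01637091,   0.        , 254.27236981],
       [  0.        , 414.01637091, 187.87498862],
       [  0.        ,   0.        ,   1.        ]]), 'k1': 0.04161215915048158, 'eye': array([0.32721364, 1.04526131, 0.75671098]), 'orientation': array([  59.85608685,    0.51064382, -168.40645897])}
```

View pics/scene0.png

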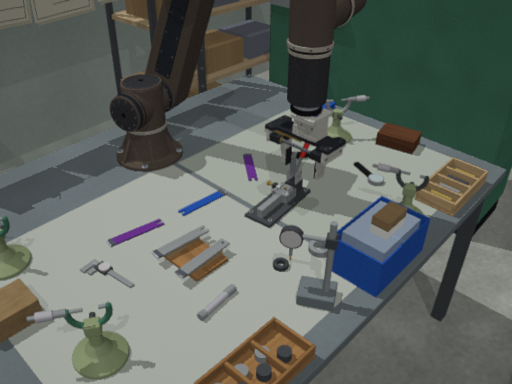

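View pics/side0.png

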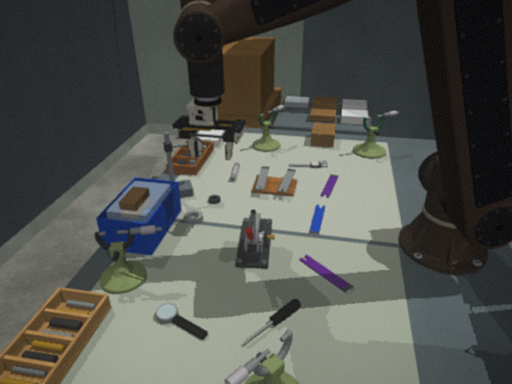

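The scene view shows the holder near (280,200) and the rest with two grey blades near (190,250). The side view shows the holder near (255,240) with its handle at the near end, and the rest near (275,182).

```bash
cat > h.py <<'E'
import numpy as np, cv2
from scipy.spatial.transform import Rotation as Ro
from plant import sensors,cams,r
def rot(e): return Ro.from_euler('xyz',e,degrees=True).as_matrix()
def cap(n,f=None):
    s=sensors.get_state(); c=cams.capture(n)
    if 'T_tool_cam' in c:
        T=np.eye(4); T[:3,:3]=rot(s['eef_rot']); T[:3,3]=s['tcp_pos']; T=T@np.array(c['T_tool_cam'])
        c['R'],c['o']=T[:3,:3],T[:3,3]
    else: c['R'],c['o']=rot(c['orientation']),np.array(c['eye'])
    if f: cv2.imwrite('pics/'+f,c['pixels'][:,:,::-1])
    return c
def ray(c,uv):
    d=cv2.undistortPoints(np.array(uv,float).reshape(-1,1,2),np.array(c['intrinsics']),np.array([c['k1'],0,0,0.]))[:,0]
    return np.c_[d[:,0],-d[:,1],-np.ones(len(d))]@c['R'].T
def plane(c,uv,z):
    d=ray(c,uv); return c['o']+d*((z-c['o'][2])/d[:,2])[:,None]
def proj(c,p):
    q=(np.atleast_2d(p)-c['o'])@c['R']*[1,-1,-1]
    return cv2.projectPoints(q,np.zeros(3),np.zeros(3),np.array(c['intrinsics']),np.array([c['k1'],0,0,0.]))[0][:,0]
E
python3 - <<'E'
from h import *
np.set_printoptions(precision=3,suppress=True)
s=cap('scene');d=cap('side');w=cap('wrist','w0.png')
print(plane(s,[(182,241),(206,258),(192,257),(277,205)],.033), plane(d,[(263,180),(287,181),(274,187),(254,240)],.033),w['o'],w['R'],w['intrinsics'],w['T_tool_cam'])
E
```

```text
[[ 0.483 -0.249  0.033]
 [ 0.579 -0.25   0.033]
 [ 0.55  -0.272  0.033]
 [ 0.558  0.048  0.033]] [[ 0.564 -0.235  0.033]
 [ 0.479 -0.244  0.033]
 [ 0.518 -0.193  0.033]
 [ 0.525  0.117  0.033]] [ 0.675 -0.083  0.383] [[-1.    -0.     0.001]
 [-0.    -0.953 -0.302]
 [ 0.001 -0.302  0.953]] [[295.524   0.    254.777]
 [  0.    295.524 189.249]
 [  0.      0.      1.   ]] [[ 0.     0.953  0.302  0.083]
 [ 1.    -0.     0.     0.   ]
 [ 0.     0.302 -0.953 -0.138]
 [ 0.     0.     0.     1.   ]]
```

View pics/w0.png

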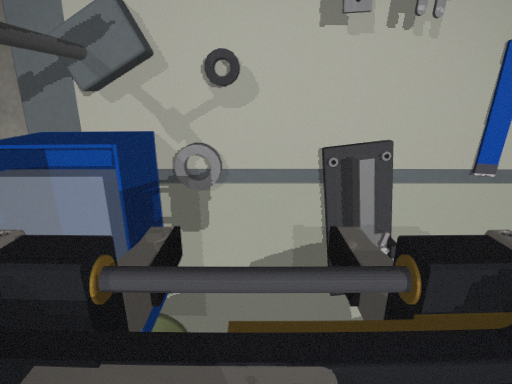

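The wrist view shows the open end of the holder at (325–392, 143–260) and the rest at the top edge near (380,5). I'll move over the rest.

{"fn": "drive_tool", "kwargs": {"rows": [{"x":0.04,"y":0.0375,"fingers":1},{"x":0.08,"y":0.075,"fingers":1},{"x":0.12,"y":0.1125,"fingers":1},{"x":0.165,"y":0.15,"fingers":1},{"x":0.165,"y":0.15,"fingers":1},{"x":0.165,"y":0.15,"fingers":1}]}}

```text
invalid input
```

Run:
```python
from h import *
w=cap('wrist','w1.png');print(w['o'],sensors.get_state()['tcp_pos'])
im=w['pixels'].astype(int); 
cv2.imwrite('pics/w1b.png',cv2.resize(w['pixels'][:,:,::-1],(800,600),interpolation=cv2.INTER_CUBIC))
```

```text
[ 0.67476584 -0.08322595  0.38268587] [ 6.74852282e-01 -1.53552879e-05  2.45230771e-01]
```

View pics/w1b.png

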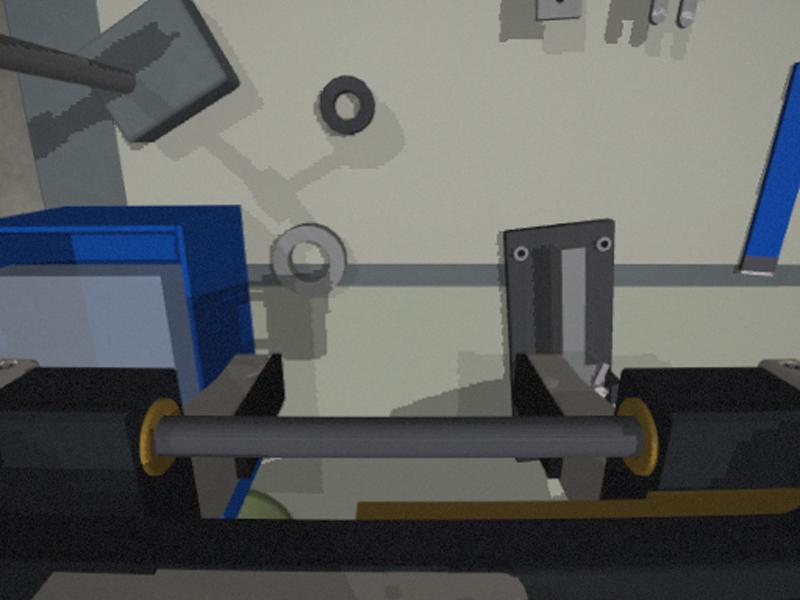

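The move was refused, perhaps because each row needs every key. The picture still shows that the forked tail is the right-hand one at (655–690,15) of the 800x600 view (smaller world x), with the tail towards +y.

{"fn": "drive_tool", "kwargs": {"rows": [{"x":0.04,"y":0.0375,"z":0.0,"spin":0.0,"fingers":1.0},{"x":0.08,"y":0.075,"z":0.0,"spin":0.0,"fingers":1.0},{"x":0.12,"y":0.1125,"z":0.0,"spin":0.0,"fingers":1.0},{"x":0.165,"y":0.15,"z":0.0,"spin":0.0,"fingers":1.0},{"x":0.165,"y":0.15,"z":0.0,"spin":0.0,"fingers":1.0},{"x":0.165,"y":0.15,"z":0.0,"spin":0.0,"fingers":1.0}]}}

```text
time_s: 1.05
tcp_pos: [0.5252, -0.1652, 0.246]
eef_rot: [-179.9, 0.0, -90.0]
contact_force: [0.2, 0.3, -0.1]
gripper_width: 0.0873
gripper_force: 0.0
```

Run:
```python
from h import *
w=cap('wrist','w1.png');print(w['o'],sensors.get_state()['tcp_pos'])
cv2.imwrite('pics/w1b.png',cv2.resize(w['pixels'][:,:,::-1],(800,600),interpolation=cv2.INTER_CUBIC))
```

```text
[ 0.52482678 -0.24841835  0.38349422] [ 0.52551344 -0.16474502  0.24570934]
```

View pics/w1b.png

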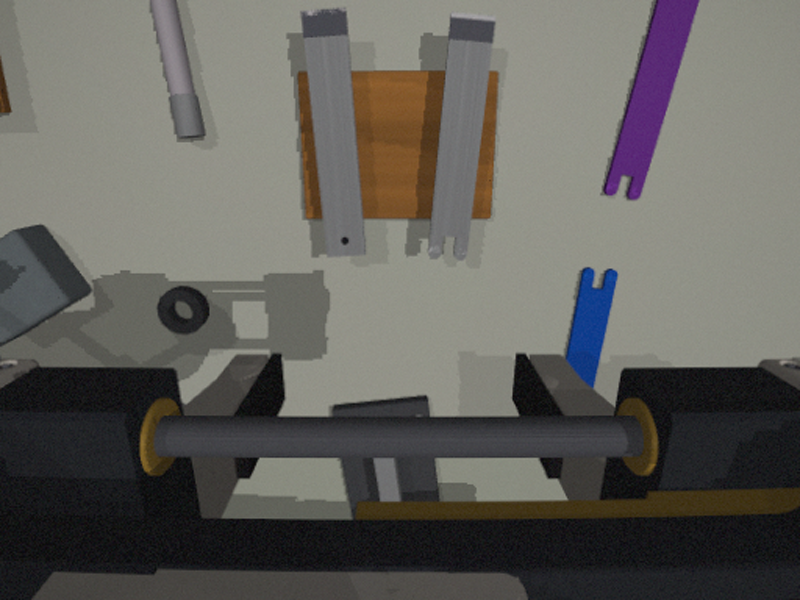

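The forked grey blade runs from its dark tip at about (451–495,17) to its fork ends at (435,257) and (461,257), with the notch root near (449,238). It overhangs the orange rest at (300–497, 72–220).

Run:
```python
from h import *
np.set_printoptions(precision=4,suppress=True)
w=cap('wrist'); k=1.5625
im=w['pixels']; f=im.astype(int)
# neutral grey: R-B small (floor is yellowish)
print([ (p,im[int(p[1]/k),int(p[0]/k)]) for p in[(470,28),(465,100),(455,200),(560,100),(400,100),(420,240),(449,250)]])
q=[(x/k,y/k) for x,y in[(451,15),(495,18),(433,255),(464,258),(449,238),(447,60),(492,60),(432,200),(474,200)]]
P=plane(w,q,.035);print(P)
print(np.linalg.norm(P[6]-P[5]),np.linalg.norm(P[8]-P[7]),np.linalg.norm((P[0]+P[1]-P[2]-P[3])/2))
hsv=cv2.cvtColor(im,cv2.COLOR_RGB2HSV)
for y in(40,60,80,100,120,140): print(y,[tuple(im[y,x]) for x in range(268,324,3)])
```

```text
[((470, 28), array([75, 73, 82], dtype=uint8)), ((465, 100), array([118, 119, 120], dtype=uint8)), ((455, 200), array([112, 111, 113], dtype=uint8)), ((560, 100), array([149, 149, 140], dtype=uint8)), ((400, 100), array([130,  85,  43], dtype=uint8)), ((420, 240), array([130, 132, 122], dtype=uint8)), ((449, 250), array([134, 135, 125], dtype=uint8))]
[[ 0.4901 -0.3354  0.035 ]
 [ 0.4604 -0.3338  0.035 ]
 [ 0.4987 -0.1706  0.035 ]
 [ 0.4747 -0.1683  0.035 ]
 [ 0.4868 -0.1838  0.035 ]
 [ 0.492  -0.3076  0.035 ]
 [ 0.461  -0.3077  0.035 ]
 [ 0.5004 -0.2124  0.035 ]
 [ 0.4691 -0.2124  0.035 ]]
0.0309750491312384 0.031268402567881645 0.16559754156540918
40 [(np.uint8(149), np.uint8(149), np.uint8(138)), (np.uint8(109), np.uint8(106), np.uint8(101)), (np.uint8(106), np.uint8(107), np.uint8(98)), (np.uint8(105), np.uint8(103), np.uint8(97)), (np.uint8(105), np.uint8(105), np.uint8(99)), (np.uint8(108), np.uint8(107), np.uint8(100)), (np.uint8(99), np.uint8(100), np.uint8(99)), (np.uint8(114), np.uint8(118), np.uint8(116)), (np.uint8(117), np.uint8(116), np.uint8(117)), (np.uint8(116), np.u
[... 4146 characters left out ...]
uint8(109), np.uint8(109), np.uint8(113)), (np.uint8(110), np.uint8(111), np.uint8(111)), (np.uint8(114), np.uint8(115), np.uint8(115)), (np.uint8(109), np.uint8(108), np.uint8(110)), (np.uint8(113), np.uint8(114), np.uint8(114)), (np.uint8(110), np.uint8(109), np.uint8(111)), (np.uint8(110), np.uint8(108), np.uint8(111)), (np.uint8(116), np.uint8(118), np.uint8(114)), (np.uint8(133), np.uint8(132), np.uint8(123)), (np.uint8(133), np.uint8(132), np.uint8(123)), (np.uint8(134), np.uint8(135), np.uint8(125)), (np.uint8(134), np.uint8(134), np.uint8(125)), (np.uint8(148), np.uint8(147), np.uint8(138)), (np.uint8(148), np.uint8(148), np.uint8(138)), (np.uint8(151), np.uint8(152), np.uint8(142))]
```

```bash
cat >> h.py <<'E'
def blob(c,seed,roi,z,mask=None):
    im=c['pixels'].astype(int)
    if mask is None: mask=(im[...,2]-im[...,0]>-4)
    m=np.zeros(mask.shape,np.uint8); x0,x1,y0,y1=roi; m[y0:y1,x0:x1]=mask[y0:y1,x0:x1]
    m=cv2.morphologyEx(m,cv2.MORPH_OPEN,np.ones((3,3)))
    n,l=cv2.connectedComponents(m); m=(l==l[seed[1],seed[0]]).astype(np.uint8)
    ct=max(cv2.findContours(m,0,cv2.CHAIN_APPROX_NONE)[0],key=cv2.contourArea)[:,0]
    P=plane(c,ct,z)[:,:2]
    return P, cv2.minAreaRect((P*1000).astype(np.float32))
E
python3 - <<'E'
from h import *
np.set_printoptions(precision=4,suppress=True)
w=cap('wrist')
P,R=blob(w,(298,80),(262,335,2,175),.035);print(R)
# side edges: fit axis from midpoints per row of y
for lo in np.arange(-.33,-.17,.02):
    s=P[(P[:,1]>lo)&(P[:,1]<lo+.02)]
    if len(s): print(round(lo,3),s[:,0].min(),s[:,0].max(),(s[:,0].min()+s[:,0].max())/2)
print(P.min(0),P.max(0))
print(plane(w,[(333/1.5625,405/1.5625),(428/1.5625,397/1.5625)],.012))
E
```

```text
((481.493408203125, -252.55526733398438), (168.68890380859375, 30.554950714111328), 85.5499038696289)
-0.33 0.46087452920786254 0.49229662602133445 0.4765855776145985
-0.31 0.46201852895353474 0.4929829027951357 0.4775007158743352
-0.29 0.4650549204536755 0.49461162062751085 0.4798332705405932
-0.27 0.46631867762667645 0.4962328174018328 0.4812757475142546
-0.25 0.46771451483667165 0.49700901887580945 0.48236176685624055
-0.23 0.46913905611743567 0.4987400204516907 0.48393953828456315
-0.21 0.47059469285454325 0.5007101154923028 0.48565240417342304
-0.19 0.4719756431089029 0.5016893096701751 0.48683247638953897
[ 0.4609 -0.3367] [ 0.5017 -0.1682]
[[ 0.585  -0.0254  0.012 ]
 [ 0.4984 -0.0338  0.012 ]]
```

{"fn": "drive_tool", "kwargs": {"rows": [{"x":-0.06,"y":0.0,"z":0.0,"spin":0.0,"fingers":1.0},{"x":-0.12,"y":0.0,"z":0.0,"spin":0.0,"fingers":1.0},{"x":-0.18,"y":0.0,"z":0.0,"spin":0.0,"fingers":1.0},{"x":-0.24,"y":0.0,"z":0.0,"spin":0.0,"fingers":1.0},{"x":-0.3,"y":0.0,"z":0.0,"spin":0.0,"fingers":1.0},{"x":-0.325,"y":0.0,"z":0.0,"spin":0.0,"fingers":1.0},{"x":-0.325,"y":0.0,"z":0.0,"spin":0.0,"fingers":1.0},{"x":-0.325,"y":0.0,"z":0.0,"spin":0.0,"fingers":1.0}]}}

```text
time_s: 2.2
tcp_pos: [0.5248, 0.1602, 0.2452]
eef_rot: [180.0, -0.0, -89.9]
contact_force: [0.3, 0.3, -0.6]
gripper_width: 0.0876
gripper_force: 0.0
```

Run:
```python
from h import *
w=cap('wrist','w2.png');print(w['o'],sensors.get_state()['tcp_pos'])
cv2.imwrite('pics/w2b.png',cv2.resize(w['pixels'][:240,120:420,::-1],None,fx=2.5,fy=2.5,interpolation=cv2.INTER_CUBIC))
```

```text
[0.52488362 0.07708127 0.38275685] [0.5249156  0.15970987 0.24532971]
```

View pics/w2b.png

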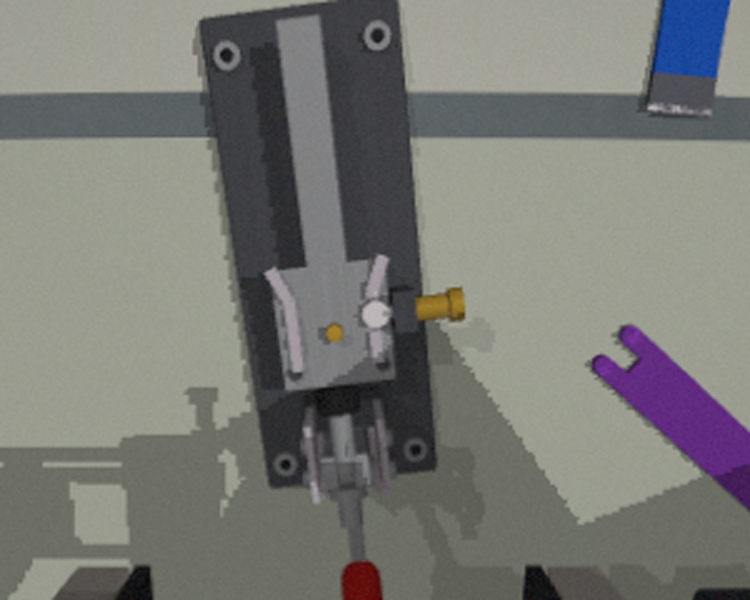

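The crop shows the holder base with corners at (200,20), (400,0), (436,467) and (270,487), and the narrow bed from (299,19) to (326,265). The brass pin is at (335,332), the roller at (376,314) and the red grip at (361,580).

Run:
```python
from h import *
np.set_printoptions(precision=4,suppress=True)
w=cap('wrist'); f=lambda l,z: plane(w,[(x/2.5+120-.3,y/2.5-.3) for x,y in l],z)[:,:2]
C=f([(200,20),(400,0),(436,467),(270,487)],.012); print(C,[np.linalg.norm(C[i]-C[i-1]) for i in range(4)],C.mean(0))
d=(C[2]+C[3]-C[0]-C[1]);print('base yaw',np.degrees(np.arctan2(d[1],d[0])))
B=f([(277,22),(321,16),(345,262),(306,266)],.04);print(B,np.linalg.norm(B[0]-B[1]),np.linalg.norm(B[2]-B[3]))
d=(B[2]+B[3]-B[0]-B[1]);a=np.arctan2(d[1],d[0]);print('bed yaw',np.degrees(a),'len',np.linalg.norm(d)/2)
# refine: bed edges in rows via bright mask
im=w['pixels'].astype(int).sum(2)
L=[];Rr=[]
for y in range(14,100,4):
    g=np.gradient(cv2.GaussianBlur(im[y:y+1].astype(np.float32),(3,1),0)[0]); c=int(120+(299+(326-299)*(y*2.5-19)/246)/2.5)
    L.append((c-14+np.argmax(g[c-14:c]),y)); Rr.append((c+np.argmin(g[c:c+14]),y))
l=plane(w,L,.04)[:,:2];q=plane(w,Rr,.04)[:,:2];m=(l+q)/2
print('width',np.median(l[:,0]-q[:,0]),'axis fit',np.degrees(np.arctan2(1,np.polyfit(m[:,1],m[:,0],1)[0])))
p=f([(335,332)],.049)[0];rl=f([(376,314)],.046)[0];print('pin',p,'roller',rl)
for yaw in (np.degrees(a),):
    u=np.array([np.cos(a),np.sin(a)]);v=np.array([-u[1],u[0]])
    print('origin from pin',p-.03*u,'from base',C.mean(0),'bed mid',B.mean(0)+.05*u, 'roller rel pin',(rl-p)@u,(rl-p)@v)
```

```text
[[ 0.5863 -0.0188]
 [ 0.4972 -0.0267]
 [ 0.4731  0.19  ]
 [ 0.5606  0.2011]] [np.float64(0.22142689795701948), np.float64(0.08949147300420976), np.float64(0.21800720398343326), np.float64(0.08819644310776965)] [0.5293 0.0864]
base yaw 96.50145953215204
[[ 0.5499 -0.0107]
 [ 0.5317 -0.0129]
 [ 0.5215  0.0855]
 [ 0.539   0.0872]] 0.018312112137391003 0.01756168418905761
bed yaw 96.11746060791131 len 0.09873619374998673
width 0.017990953303369805 axis fit 96.91712473262736
pin [0.526  0.1155] roller [0.5076 0.1079]
origin from pin [0.5292 0.0857] from base [0.5293 0.0864] bed mid [0.5302 0.087 ] roller rel pin -0.0056602837663364165 0.019092759392777933
```

{"fn": "drive_tool", "kwargs": {"rows": [{"x":0.06,"y":0.006,"z":0.0,"spin":0.01,"fingers":0.4},{"x":0.12,"y":0.012,"z":0.0,"spin":0.02,"fingers":0.4},{"x":0.18,"y":0.018,"z":0.0,"spin":0.03,"fingers":0.4},{"x":0.24,"y":0.024,"z":0.0,"spin":0.04,"fingers":0.4},{"x":0.3,"y":0.03,"z":0.03,"spin":0.05,"fingers":0.4},{"x":0.36,"y":0.037,"z":0.07,"spin":0.06,"fingers":0.4},{"x":0.41,"y":0.044,"z":0.11,"spin":0.077,"fingers":0.4},{"x":0.4226,"y":0.0443,"z":0.14,"spin":0.077,"fingers":0.4},{"x":0.4226,"y":0.0443,"z":0.14,"spin":0.077,"fingers":0.4},{"x":0.4226,"y":0.0443,"z":0.14,"spin":0.077,"fingers":0.4}]}}

```text
time_s: 3.55
tcp_pos: [0.4809, -0.2632, 0.1063]
eef_rot: [-180.0, -0.0, -94.5]
contact_force: [-0.3, 0.7, 0.5]
gripper_width: 0.0614
gripper_force: 0.0
```

Run:
```python
from h import *
np.set_printoptions(precision=4,suppress=True)
w=cap('wrist','w3.png');print(sensors.get_state()['tcp_pos'])
tip=proj(w,[[.4815,-.2526,.035],[.4748,-.3373,.035],[.4881,-.1679,.035]]);print(tip)
a=w['pixels'][:,:,::-1].copy()
for t in tip: cv2.circle(a,tuple(int(i) for i in t),2,(0,0,255),-1)
cv2.imwrite('pics/w3.png',a)
```

```text
[ 0.4815 -0.2628  0.1069]
[[255.0635 223.619 ]
 [255.2331 109.5921]
 [255.0421 313.9303]]
```

View pics/w3.png

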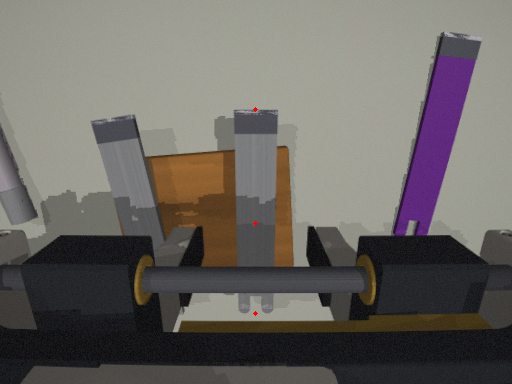

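The blade is centred between the fingers, its tip end at (255,110) and fork at (256,308) matching my points. I'll descend and grip.

{"fn": "drive_tool", "kwargs": {"rows": [{"x":0.0,"y":0.0,"z":0.03,"spin":0.0,"fingers":0.4},{"x":0.0,"y":0.0,"z":0.055,"spin":0.0,"fingers":0.4},{"x":0.0,"y":0.0,"z":0.069,"spin":0.0,"fingers":0.4},{"x":0.0,"y":0.0,"z":0.069,"spin":0.0,"fingers":0.4},{"x":0.0,"y":0.0,"z":0.069,"spin":0.0,"fingers":-1.0},{"x":0.0,"y":0.0,"z":0.069,"spin":0.0,"fingers":-1.0},{"x":0.0,"y":0.0,"z":0.069,"spin":0.0,"fingers":-1.0},{"x":0.0,"y":0.0,"z":0.069,"spin":0.0,"fingers":-1.0}], "newtons": 40}}

```text
time_s: 4.6
tcp_pos: [0.4808, -0.2627, 0.0369]
eef_rot: [-180.0, -0.0, -94.4]
contact_force: [-0.7, 0.9, 2.0]
gripper_width: 0.029
gripper_force: 40.0
```

{"fn": "drive_tool", "kwargs": {"rows": [{"x":0.0,"y":0.0,"z":-0.04,"spin":0.0,"fingers":-1.0},{"x":0.0,"y":0.0,"z":-0.08,"spin":0.0,"fingers":-1.0},{"x":-0.04,"y":-0.006,"z":-0.1,"spin":-0.03,"fingers":-1.0},{"x":-0.09,"y":-0.015,"z":-0.1,"spin":-0.07,"fingers":-1.0},{"x":-0.14,"y":-0.023,"z":-0.1,"spin":-0.11,"fingers":-1.0},{"x":-0.19,"y":-0.031,"z":-0.1,"spin":-0.15,"fingers":-1.0},{"x":-0.23,"y":-0.038,"z":-0.08,"spin":-0.18,"fingers":-1.0},{"x":-0.2503,"y":-0.0411,"z":-0.05,"spin":-0.19,"fingers":-1.0},{"x":-0.2503,"y":-0.0411,"z":-0.05,"spin":-0.19,"fingers":-1.0},{"x":-0.2503,"y":-0.0411,"z":-0.05,"spin":-0.19,"fingers":-1.0}]}}

```text
time_s: 5.85
tcp_pos: [0.5409, -0.0166, 0.0869]
eef_rot: [180.0, -0.0, -83.5]
contact_force: [0.4, 0.9, -1.6]
gripper_width: 0.0292
gripper_force: 40.0
```

Run:
```python
from h import *
np.set_printoptions(precision=4,suppress=True)
w=cap('wrist');d=cap('side')
print(sensors.get_state())
p=sensors.get_state()['tcp_pos'];u=np.array([np.cos(np.radians(96.5)),np.sin(np.radians(96.5)),0])
c=p+.01*u; c[2]+=.0
a=w['pixels'][:,:,::-1].copy()
for t in proj(w,[c-.085*u,c,c+.085*u,c+.067*u]): cv2.circle(a,tuple(int(i) for i in t),2,(0,0,255),-1)
for t in proj(w,[[.5293,.086,.04]+x*u for x in(-.1,-.05,0,)]): cv2.circle(a,tuple(int(i) for i in t),2,(0,255,0),-1)
b=d['pixels'][:,:,::-1][150:300,150:350]
out=np.vstack([a[:,:],cv2.resize(b,(288,216)) if 0 else cv2.copyMakeBorder(cv2.resize(b,(288,216),interpolation=2),0,0,112,112,0)])
cv2.imwrite('pics/w4.png',out)
```

```text
{'time_s': 5.95, 'joints': array([ 18.9664,  17.1574, -27.7281,   0.016 , -45.0442, -12.5501]), 'qd': array([-0.1808, -0.2937, -0.02  , -0.1526,  0.1086, -0.0991]), 'joint_torque': array([  0.3354, -46.5372,  22.4642,   5.4387,   0.01  ,   0.0043]), 'tcp_pos': array([ 0.5413, -0.0169,  0.0875]), 'eef_rot': array([-179.9289,    0.0042,  -83.5723]), 'contact_force': array([ 0.0313, -0.5363, -0.798 ]), 'moment': array([ 0.0436,  0.0308, -0.1054]), 'gripper_force': 39.99953627586365, 'gripper_width': 0.02895384464788062}
```

View pics/w4.png

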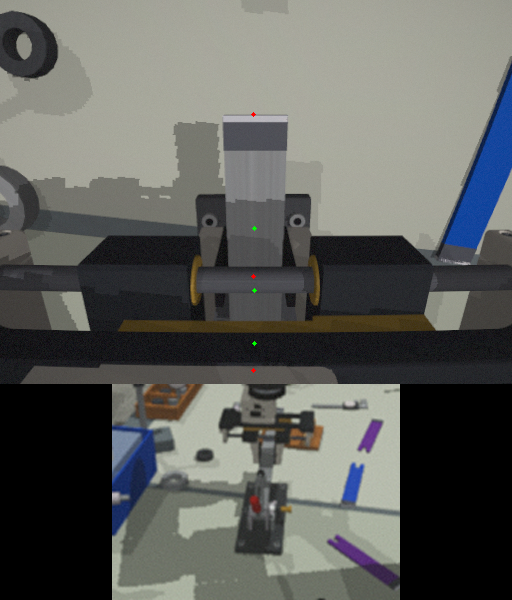

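The blade hangs straight in the jaws, its cutting end at (255,114), centred over the bed. I'll lower it in front of the funnel.

{"fn": "drive_tool", "kwargs": {"rows": [{"x":0.0,"y":0.0,"z":0.02,"spin":0.0,"fingers":-1.0},{"x":0.0,"y":0.0,"z":0.032,"spin":0.0,"fingers":-1.0},{"x":0.0,"y":0.0,"z":0.037,"spin":0.0,"fingers":-1.0},{"x":0.0,"y":0.0,"z":0.0385,"spin":0.0,"fingers":-1.0},{"x":0.0,"y":0.0,"z":0.0385,"spin":0.0,"fingers":-1.0},{"x":0.0,"y":0.0,"z":0.0385,"spin":0.0,"fingers":-1.0}]}}

```text
time_s: 6.7
tcp_pos: [0.5412, -0.0161, 0.0485]
eef_rot: [-180.0, 0.0, -83.5]
contact_force: [0.2, -0.2, -1.9]
gripper_width: 0.029
gripper_force: 40.0
```

{"fn": "drive_tool", "kwargs": {"rows": [{"x":0.0,"y":0.0,"z":0.0008,"spin":0.0,"fingers":-1.0},{"x":0.0,"y":0.0,"z":0.0008,"spin":0.0,"fingers":-1.0},{"x":0.0,"y":0.0,"z":0.0008,"spin":0.0,"fingers":-1.0}]}}

```text
time_s: 7.08
tcp_pos: [0.5409, -0.0162, 0.0473]
eef_rot: [-180.0, -0.0, -83.5]
contact_force: [-0.8, 1.0, -0.5]
gripper_width: 0.0291
gripper_force: 40.0
```

{"fn": "drive_tool", "kwargs": {"rows": [{"x":0.0,"y":0.0,"z":0.0005,"spin":0.0,"fingers":-1.0},{"x":0.0,"y":0.0,"z":0.0005,"spin":0.0,"fingers":-1.0},{"x":0.0,"y":0.0,"z":0.0005,"spin":0.0,"fingers":-1.0}]}}

```text
time_s: 7.45
tcp_pos: [0.541, -0.0162, 0.0469]
eef_rot: [-180.0, 0.0, -83.5]
contact_force: [-0.9, 0.6, 0.2]
gripper_width: 0.029
gripper_force: 40.0
```

{"fn": "drive_tool", "kwargs": {"rows": [{"x":0.0,"y":0.0,"z":0.0005,"spin":0.0,"fingers":-1.0},{"x":0.0,"y":0.0,"z":0.0005,"spin":0.0,"fingers":-1.0},{"x":0.0,"y":0.0,"z":0.0005,"spin":0.0,"fingers":-1.0}]}}

```text
time_s: 7.82
tcp_pos: [0.541, -0.0162, 0.0468]
eef_rot: [-180.0, -0.0, -83.5]
contact_force: [-2.8, 0.1, 7.0]
gripper_width: 0.0291
gripper_force: 40.0
```

Run:
```python
from h import *
for i in range(6): cams.capture('wrist'); s=sensors.get_state(); print(s['contact_force'].round(2),s['tcp_pos'].round(4))
```

```text
[-3.12  0.89  6.41] [ 0.541  -0.0162  0.0468]
[-2.55  1.01  5.72] [ 0.541  -0.0162  0.0468]
[-2.6   0.69  5.57] [ 0.541  -0.0162  0.0468]
[-2.3  -0.28  5.33] [ 0.541  -0.0162  0.0468]
[-2.24  0.3   5.78] [ 0.541  -0.0162  0.0468]
[-2.08  0.11  6.6 ] [ 0.541  -0.0162  0.0468]
```

{"fn": "drive_tool", "kwargs": {"rows": [{"x":0.0,"y":0.0,"z":-0.0004,"spin":0.0,"fingers":-1.0},{"x":-0.005,"y":0.0,"z":-0.0004,"spin":0.0,"fingers":-1.0},{"x":-0.01,"y":0.0,"z":-0.0004,"spin":0.0,"fingers":-1.0},{"x":-0.015,"y":0.0,"z":-0.0004,"spin":0.0,"fingers":-1.0},{"x":-0.02,"y":0.0,"z":-0.0004,"spin":0.0,"fingers":-1.0},{"x":-0.02,"y":0.0,"z":-0.0004,"spin":0.0,"fingers":-1.0},{"x":-0.02,"y":0.0,"z":-0.0004,"spin":0.0,"fingers":-1.0}]}}

```text
time_s: 9.0
tcp_pos: [0.5388, 0.0044, 0.0469]
eef_rot: [-180.0, 0.0, -83.5]
contact_force: [-0.5, -0.8, 6.1]
gripper_width: 0.0293
gripper_force: 40.0
```

{"fn": "drive_tool", "kwargs": {"rows": [{"x":-0.0015,"y":0.0,"z":0.0,"spin":0.0,"fingers":-1.0},{"x":-0.003,"y":0.0,"z":0.0,"spin":0.0,"fingers":-1.0},{"x":-0.0045,"y":0.0,"z":0.0,"spin":0.0,"fingers":-1.0},{"x":-0.0045,"y":0.0,"z":0.0,"spin":0.0,"fingers":-1.0}]}}

```text
time_s: 9.5
tcp_pos: [0.5383, 0.0085, 0.0469]
eef_rot: [-180.0, -0.0, -83.5]
contact_force: [0.5, -2.7, 5.3]
gripper_width: 0.0294
gripper_force: 40.0
```

{"fn": "drive_tool", "kwargs": {"rows": [{"x":-0.001,"y":0.0,"z":-0.0004,"spin":0.0,"fingers":-1.0},{"x":-0.002,"y":0.0,"z":-0.0004,"spin":0.0,"fingers":-1.0},{"x":-0.002,"y":0.0,"z":-0.0004,"spin":0.0,"fingers":-1.0}]}}

```text
time_s: 9.88
tcp_pos: [0.5378, 0.0104, 0.0469]
eef_rot: [180.0, 0.0, -83.5]
contact_force: [1.0, -0.0, 1.8]
gripper_width: 0.0291
gripper_force: 40.0
```

{"fn": "drive_tool", "kwargs": {"rows": [{"x":-0.001,"y":0.0,"z":0.0,"spin":0.0,"fingers":-1.0},{"x":-0.002,"y":0.0,"z":0.0,"spin":0.0,"fingers":-1.0},{"x":-0.003,"y":0.0,"z":0.0,"spin":0.0,"fingers":-1.0},{"x":-0.003,"y":0.0,"z":0.0,"spin":0.0,"fingers":-1.0}]}}

```text
time_s: 10.38
tcp_pos: [0.5375, 0.0133, 0.047]
eef_rot: [180.0, 0.0, -83.5]
contact_force: [0.3, -1.5, 0.1]
gripper_width: 0.0289
gripper_force: 40.0
```

{"fn": "drive_tool", "kwargs": {"rows": [{"x":-0.001,"y":0.0,"z":0.0,"spin":0.0,"fingers":-1.0},{"x":-0.002,"y":0.0,"z":0.0,"spin":0.0,"fingers":-1.0},{"x":-0.003,"y":0.0,"z":0.0,"spin":0.0,"fingers":-1.0},{"x":-0.003,"y":0.0,"z":0.0,"spin":0.0,"fingers":-1.0}]}}

```text
time_s: 10.88
tcp_pos: [0.5376, 0.0162, 0.0471]
eef_rot: [-180.0, 0.0, -83.5]
contact_force: [1.6, -1.6, -1.6]
gripper_width: 0.0292
gripper_force: 40.0
```

{"fn": "drive_tool", "kwargs": {"rows": [{"x":-0.001,"y":0.0,"z":0.0,"spin":0.0,"fingers":-1.0},{"x":-0.002,"y":0.0,"z":0.0,"spin":0.0,"fingers":-1.0},{"x":-0.002,"y":0.0,"z":0.0,"spin":0.0,"fingers":-1.0}]}}

```text
time_s: 11.25
tcp_pos: [0.5376, 0.0184, 0.0472]
eef_rot: [-179.9, 0.0, -83.5]
contact_force: [3.5, -2.1, -1.6]
gripper_width: 0.0292
gripper_force: 40.1
```

{"fn": "drive_tool", "kwargs": {"rows": [{"x":-0.001,"y":-0.0004,"z":0.0002,"spin":0.0,"fingers":-1.0},{"x":-0.002,"y":-0.0004,"z":0.0002,"spin":0.0,"fingers":-1.0},{"x":-0.003,"y":-0.0004,"z":0.0002,"spin":0.0,"fingers":-1.0},{"x":-0.003,"y":-0.0004,"z":0.0002,"spin":0.0,"fingers":-1.0}]}}

```text
time_s: 11.75
tcp_pos: [0.5374, 0.0214, 0.047]
eef_rot: [-180.0, 0.0, -83.5]
contact_force: [3.8, -1.2, -1.9]
gripper_width: 0.029
gripper_force: 40.1
```

{"fn": "drive_tool", "kwargs": {"rows": [{"x":-0.001,"y":0.0,"z":0.0,"spin":0.0,"fingers":-1.0},{"x":-0.002,"y":0.0,"z":0.0,"spin":0.0,"fingers":-1.0},{"x":-0.003,"y":0.0,"z":0.0,"spin":0.0,"fingers":-1.0},{"x":-0.003,"y":0.0,"z":0.0,"spin":0.0,"fingers":-1.0}]}}

```text
time_s: 12.25
tcp_pos: [0.537, 0.0242, 0.0469]
eef_rot: [-180.0, 0.0, -83.5]
contact_force: [4.4, -1.4, -1.2]
gripper_width: 0.0291
gripper_force: 40.1
```

{"fn": "drive_tool", "kwargs": {"rows": [{"x":-0.001,"y":-0.0003,"z":0.0,"spin":0.0,"fingers":-1.0},{"x":-0.002,"y":-0.0003,"z":0.0,"spin":0.0,"fingers":-1.0},{"x":-0.003,"y":-0.0003,"z":0.0,"spin":0.0,"fingers":-1.0},{"x":-0.003,"y":-0.0003,"z":0.0,"spin":0.0,"fingers":-1.0}]}}

```text
time_s: 12.75
tcp_pos: [0.5368, 0.0271, 0.047]
eef_rot: [-180.0, 0.0, -83.5]
contact_force: [3.9, -2.9, -0.9]
gripper_width: 0.0291
gripper_force: 40.1
```

{"fn": "drive_tool", "kwargs": {"rows": [{"x":-0.001,"y":0.0,"z":0.0,"spin":0.0,"fingers":-1.0},{"x":-0.002,"y":0.0,"z":0.0,"spin":0.0,"fingers":-1.0},{"x":-0.003,"y":0.0,"z":0.0,"spin":0.0,"fingers":-1.0},{"x":-0.003,"y":0.0,"z":0.0,"spin":0.0,"fingers":-1.0}]}}

```text
time_s: 13.25
tcp_pos: [0.5365, 0.0301, 0.0469]
eef_rot: [-180.0, -0.0, -83.5]
contact_force: [5.5, -1.9, -0.5]
gripper_width: 0.029
gripper_force: 40.1
```

{"fn": "drive_tool", "kwargs": {"rows": [{"x":-0.0005,"y":-0.0002,"z":0.0,"spin":0.0,"fingers":-1.0},{"x":-0.001,"y":-0.0002,"z":0.0,"spin":0.0,"fingers":-1.0},{"x":-0.001,"y":-0.0002,"z":0.0,"spin":0.0,"fingers":-1.0}]}}

```text
time_s: 13.62
tcp_pos: [0.5364, 0.0309, 0.0469]
eef_rot: [180.0, -0.0, -83.5]
contact_force: [3.5, -3.6, -1.0]
gripper_width: 0.0286
gripper_force: 40.1
```

{"fn": "drive_tool", "kwargs": {"rows": [{"x":-0.0003,"y":0.0,"z":0.0,"spin":0.0,"fingers":-1.0},{"x":-0.0006,"y":0.0,"z":0.0,"spin":0.0,"fingers":-1.0},{"x":-0.0006,"y":0.0,"z":0.0,"spin":0.0,"fingers":-1.0}]}}

```text
time_s: 14.0
tcp_pos: [0.5364, 0.0315, 0.0469]
eef_rot: [180.0, -0.0, -83.5]
contact_force: [5.6, -4.6, -0.4]
gripper_width: 0.0294
gripper_force: 40.1
```

```bash
cat > f.py <<'E'
from h import *
F=[]
for i in range(5): cams.capture('wrist'); s=sensors.get_state(); F.append([*s['contact_force'],*s['tcp_pos']])
m=np.mean(F,0);u=np.array([-.1132,.9936])
print('axial %.2f lat %.2f fz %.2f'%(m[:2]@u,m[:2]@[-.9936,-.1132],m[2]),'tcp along %.5f'%((m[3:5]-[.5293,.086])@u),'axial each',(np.array(F)[:,:2]@u).round(1))
E
python3 f.py
```

```text
axial -3.72 lat -4.19 fz -0.32 tcp along -0.05500 axial each [-4.3 -3.6 -3.3 -3.7 -3.5]
```

{"fn": "drive_tool", "kwargs": {"rows": [{"x":-0.0002,"y":0.0,"z":0.0,"spin":0.0,"fingers":-1.0},{"x":-0.0004,"y":0.0,"z":0.0,"spin":0.0,"fingers":-1.0},{"x":-0.0004,"y":0.0,"z":0.0,"spin":0.0,"fingers":-1.0}]}}

```text
time_s: 14.62
tcp_pos: [0.5363, 0.0318, 0.0469]
eef_rot: [180.0, -0.0, -83.5]
contact_force: [4.0, -3.8, -0.8]
gripper_width: 0.0291
gripper_force: 40.1
```

```bash
python3 f.py
```

```text
axial -3.86 lat -3.90 fz -0.17 tcp along -0.05462 axial each [-4.5 -3.  -4.3 -3.3 -4.3]
```

{"fn": "drive_tool", "kwargs": {"rows": [{"x":-0.0003,"y":0.0,"z":0.0,"spin":0.0,"fingers":-1.0},{"x":-0.0005,"y":0.0,"z":0.0,"spin":0.0,"fingers":-1.0},{"x":-0.0005,"y":0.0,"z":0.0,"spin":0.0,"fingers":-1.0}]}}

```text
time_s: 15.25
tcp_pos: [0.5363, 0.0323, 0.0469]
eef_rot: [180.0, -0.0, -83.5]
contact_force: [4.8, -3.9, 0.1]
gripper_width: 0.0293
gripper_force: 40.1
```

```bash
python3 f.py
```

```text
axial -4.27 lat -4.11 fz -0.29 tcp along -0.05413 axial each [-4.3 -4.2 -4.2 -3.8 -4.9]
```

{"fn": "drive_tool", "kwargs": {"rows": [{"x":-0.0003,"y":0.0,"z":0.0,"spin":0.0,"fingers":-1.0},{"x":-0.0005,"y":0.0,"z":0.0,"spin":0.0,"fingers":-1.0},{"x":-0.0005,"y":0.0,"z":0.0,"spin":0.0,"fingers":-1.0}]}}

```text
time_s: 15.88
tcp_pos: [0.5362, 0.0328, 0.0469]
eef_rot: [180.0, -0.0, -83.5]
contact_force: [4.3, -2.9, -0.2]
gripper_width: 0.0296
gripper_force: 40.1
```

```bash
python3 f.py
```

```text
axial -3.87 lat -3.91 fz -0.50 tcp along -0.05362 axial each [-3.3 -4.5 -4.3 -3.5 -3.7]
```

Drag is steady at about 4 N, so I'll keep going in small steps.

{"fn": "drive_tool", "kwargs": {"rows": [{"x":-0.0003,"y":0.0,"z":0.0,"spin":0.0,"fingers":-1.0},{"x":-0.0005,"y":0.0,"z":0.0,"spin":0.0,"fingers":-1.0},{"x":-0.0005,"y":0.0,"z":0.0,"spin":0.0,"fingers":-1.0}]}}

```text
time_s: 16.5
tcp_pos: [0.5362, 0.0333, 0.0469]
eef_rot: [180.0, -0.0, -83.5]
contact_force: [4.8, -2.8, -0.5]
gripper_width: 0.0289
gripper_force: 40.1
```

```bash
python3 f.py
```

```text
axial -4.41 lat -4.22 fz -0.48 tcp along -0.05315 axial each [-5.  -3.6 -4.5 -3.9 -5.1]
```

{"fn": "drive_tool", "kwargs": {"rows": [{"x":-0.0003,"y":0.0,"z":0.0,"spin":0.0,"fingers":-1.0},{"x":-0.0005,"y":0.0,"z":0.0,"spin":0.0,"fingers":-1.0},{"x":-0.0005,"y":0.0,"z":0.0,"spin":0.0,"fingers":-1.0}]}}

```text
time_s: 17.12
tcp_pos: [0.5361, 0.0338, 0.0469]
eef_rot: [180.0, -0.0, -83.5]
contact_force: [4.0, -3.7, -0.4]
gripper_width: 0.0291
gripper_force: 40.1
```

```bash
python3 f.py
```

```text
axial -4.50 lat -4.01 fz -0.35 tcp along -0.05264 axial each [-5.  -5.1 -4.6 -4.4 -3.4]
```

{"fn": "drive_tool", "kwargs": {"rows": [{"x":-0.0003,"y":0.0,"z":0.0,"spin":0.0,"fingers":-1.0},{"x":-0.0005,"y":0.0,"z":0.0,"spin":0.0,"fingers":-1.0},{"x":-0.0005,"y":0.0,"z":0.0,"spin":0.0,"fingers":-1.0}]}}

```text
time_s: 17.75
tcp_pos: [0.5361, 0.0343, 0.0469]
eef_rot: [180.0, -0.0, -83.5]
contact_force: [4.9, -3.7, -0.7]
gripper_width: 0.029
gripper_force: 40.1
```

```bash
python3 f.py
```

```text
axial -3.91 lat -4.09 fz -0.52 tcp along -0.05212 axial each [-4.3 -3.9 -4.4 -3.7 -3.2]
```

{"fn": "drive_tool", "kwargs": {"rows": [{"x":-0.0002,"y":0.0,"z":0.0,"spin":0.0,"fingers":-1.0},{"x":-0.0004,"y":0.0,"z":0.0,"spin":0.0,"fingers":-1.0},{"x":-0.0004,"y":0.0,"z":0.0,"spin":0.0,"fingers":-1.0}]}}

```text
time_s: 18.38
tcp_pos: [0.536, 0.0347, 0.0469]
eef_rot: [180.0, -0.0, -83.5]
contact_force: [4.1, -4.2, 0.0]
gripper_width: 0.0291
gripper_force: 40.1
```

```bash
python3 f.py
```

```text
axial -4.46 lat -4.03 fz -0.82 tcp along -0.05175 axial each [-5.1 -4.9 -3.6 -4.6 -4.1]
```

{"fn": "drive_tool", "kwargs": {"rows": [{"x":-0.0002,"y":0.0,"z":0.0,"spin":0.0,"fingers":-1.0},{"x":-0.0004,"y":0.0,"z":0.0,"spin":0.0,"fingers":-1.0},{"x":-0.0004,"y":0.0,"z":0.0,"spin":0.0,"fingers":-1.0}]}}

```text
time_s: 19.0
tcp_pos: [0.5359, 0.0351, 0.0469]
eef_rot: [180.0, -0.0, -83.5]
contact_force: [3.6, -3.7, -0.5]
gripper_width: 0.0292
gripper_force: 40.1
```

```bash
python3 f.py
```

```text
axial -4.70 lat -3.88 fz -0.57 tcp along -0.05134 axial each [-4.1 -5.5 -4.6 -5.1 -4.1]
```

{"fn": "drive_tool", "kwargs": {"rows": [{"x":-0.0002,"y":0.0,"z":0.0,"spin":0.0,"fingers":-1.0},{"x":-0.0004,"y":0.0,"z":0.0,"spin":0.0,"fingers":-1.0},{"x":-0.0004,"y":0.0,"z":0.0,"spin":0.0,"fingers":-1.0}]}}

```text
time_s: 19.62
tcp_pos: [0.5359, 0.0355, 0.0469]
eef_rot: [180.0, -0.0, -83.5]
contact_force: [4.1, -4.0, -0.1]
gripper_width: 0.0289
gripper_force: 40.1
```

```bash
python3 f.py
```

```text
axial -3.97 lat -3.88 fz -0.43 tcp along -0.05093 axial each [-4.1 -3.6 -3.7 -4.1 -4.3]
```

{"fn": "drive_tool", "kwargs": {"rows": [{"x":-0.0002,"y":0.0,"z":0.0,"spin":0.0,"fingers":-1.0},{"x":-0.0004,"y":0.0,"z":0.0,"spin":0.0,"fingers":-1.0},{"x":-0.0004,"y":0.0,"z":0.0,"spin":0.0,"fingers":-1.0}]}}

```text
time_s: 20.25
tcp_pos: [0.5359, 0.0359, 0.0469]
eef_rot: [180.0, -0.0, -83.5]
contact_force: [4.8, -3.9, -0.4]
gripper_width: 0.0291
gripper_force: 40.1
```

```bash
python3 f.py
```

```text
axial -4.04 lat -4.06 fz -0.35 tcp along -0.05053 axial each [-4.  -4.8 -4.  -3.8 -3.7]
```

{"fn": "drive_tool", "kwargs": {"rows": [{"x":-0.0002,"y":0.0,"z":0.0,"spin":0.0,"fingers":-1.0},{"x":-0.0004,"y":0.0,"z":0.0,"spin":0.0,"fingers":-1.0},{"x":-0.0004,"y":0.0,"z":0.0,"spin":0.0,"fingers":-1.0}]}}

```text
time_s: 20.88
tcp_pos: [0.5358, 0.0361, 0.0469]
eef_rot: [180.0, -0.0, -83.5]
contact_force: [5.0, -4.1, -0.4]
gripper_width: 0.0288
gripper_force: 40.1
```

```bash
python3 f.py
```

```text
axial -5.14 lat -4.31 fz -0.12 tcp along -0.05027 axial each [-5.5 -5.7 -4.8 -4.7 -4.9]
```

{"fn": "drive_tool", "kwargs": {"rows": [{"x":-0.0001,"y":0.0,"z":0.0,"spin":0.0,"fingers":-1.0},{"x":-0.0002,"y":0.0,"z":0.0,"spin":0.0,"fingers":-1.0},{"x":-0.0002,"y":0.0,"z":0.0,"spin":0.0,"fingers":-1.0}]}}

```text
time_s: 21.5
tcp_pos: [0.5358, 0.0362, 0.0469]
eef_rot: [180.0, -0.0, -83.5]
contact_force: [5.5, -4.9, -1.6]
gripper_width: 0.0293
gripper_force: 40.1
```

```bash
python3 f.py
```

```text
axial -6.28 lat -4.54 fz -0.58 tcp along -0.05022 axial each [-5.8 -6.  -6.5 -6.6 -6.4]
```

The advance has stopped and the force is rising, so the notch is on the pin with about 2 N. I'll add a little more.

{"fn": "drive_tool", "kwargs": {"rows": [{"x":-0.0002,"y":0.0,"z":0.0,"spin":0.0,"fingers":-1.0},{"x":-0.0004,"y":0.0,"z":0.0,"spin":0.0,"fingers":-1.0},{"x":-0.0004,"y":0.0,"z":0.0,"spin":0.0,"fingers":-1.0}]}}

```text
time_s: 22.12
tcp_pos: [0.5357, 0.0363, 0.0469]
eef_rot: [180.0, -0.1, -83.5]
contact_force: [4.9, -7.1, -0.3]
gripper_width: 0.0294
gripper_force: 40.1
```

```bash
python3 f.py
```

```text
axial -7.62 lat -4.67 fz -0.40 tcp along -0.05007 axial each [-8.  -7.6 -6.8 -7.5 -8.2]
```

{"fn": "drive_tool", "kwargs": {"rows": [{"x":-0.0002,"y":0.0,"z":0.0,"spin":0.0,"fingers":-1.0},{"x":-0.0003,"y":0.0,"z":0.0,"spin":0.0,"fingers":-1.0},{"x":-0.0003,"y":0.0,"z":0.0,"spin":0.0,"fingers":-1.0}]}}

```text
time_s: 22.75
tcp_pos: [0.5357, 0.0364, 0.0469]
eef_rot: [180.0, -0.1, -83.5]
contact_force: [6.3, -8.2, -0.9]
gripper_width: 0.0292
gripper_force: 40.1
```

```bash
python3 f.py
```

```text
axial -8.96 lat -4.70 fz -0.79 tcp along -0.05000 axial each [-8.9 -9.  -8.9 -9.9 -8.2]
```

Press on the pin is about 5 N, held for over 0.2 s. I'll back off slightly, release and lift clear.

{"fn": "drive_tool", "kwargs": {"rows": [{"x":0.0004,"y":0.0,"z":0.0,"spin":0.0,"fingers":-1.0},{"x":0.0004,"y":0.0,"z":0.0,"spin":0.0,"fingers":0.3},{"x":0.0004,"y":0.0,"z":0.0,"spin":0.0,"fingers":0.3},{"x":0.0004,"y":0.0,"z":0.0,"spin":0.0,"fingers":0.3},{"x":0.0004,"y":0.0,"z":-0.02,"spin":0.0,"fingers":0.3},{"x":0.0004,"y":0.0,"z":-0.07,"spin":0.0,"fingers":0.3},{"x":0.0004,"y":0.0,"z":-0.12,"spin":0.0,"fingers":0.3},{"x":0.0004,"y":0.0,"z":-0.17,"spin":0.0,"fingers":0.3},{"x":0.0004,"y":0.0,"z":-0.203,"spin":0.0,"fingers":0.3},{"x":0.0004,"y":0.0,"z":-0.203,"spin":0.0,"fingers":0.3}]}}

```text
time_s: 24.25
tcp_pos: [0.5368, 0.0376, 0.2528]
eef_rot: [-179.7, 0.1, -83.5]
contact_force: [0.3, 0.9, -0.3]
gripper_width: 0.0571
gripper_force: 0.0
```

{"fn": "drive_tool", "kwargs": {"rows": [{"x":-0.05,"y":0.0,"z":0.0,"spin":0.0,"fingers":-1.0},{"x":-0.1,"y":0.0,"z":0.0,"spin":0.0,"fingers":-1.0},{"x":-0.15,"y":0.0,"z":0.0,"spin":0.0,"fingers":-1.0},{"x":-0.2,"y":0.0,"z":0.0,"spin":0.0,"fingers":-1.0},{"x":-0.2,"y":0.0,"z":0.0,"spin":0.0,"fingers":-1.0},{"x":-0.2,"y":0.0,"z":0.0,"spin":0.0,"fingers":-1.0}]}}

```text
time_s: 25.0
tcp_pos: [0.5125, 0.2356, 0.2487]
eef_rot: [179.9, -0.1, -83.5]
contact_force: [-0.6, -1.4, -0.7]
gripper_width: 0.0034
gripper_force: 0.0
```

Run:
```python
from h import *
w=cap('wrist');s=sensors.get_state();print(s['tcp_pos'],s['eef_rot'],s['contact_force'],s['gripper_width'])
cv2.imwrite('pics/w5.png',cv2.resize(w['pixels'][:300,130:400,::-1],None,fx=2,fy=2,interpolation=2))
```

```text
[0.51277704 0.23517174 0.24901552] [ 1.79917677e+02 -4.75829113e-02 -8.35254993e+01] [ 0.16903195 -0.13553164 -0.82532641] 0.001766547285342469
```

View pics/w5.png

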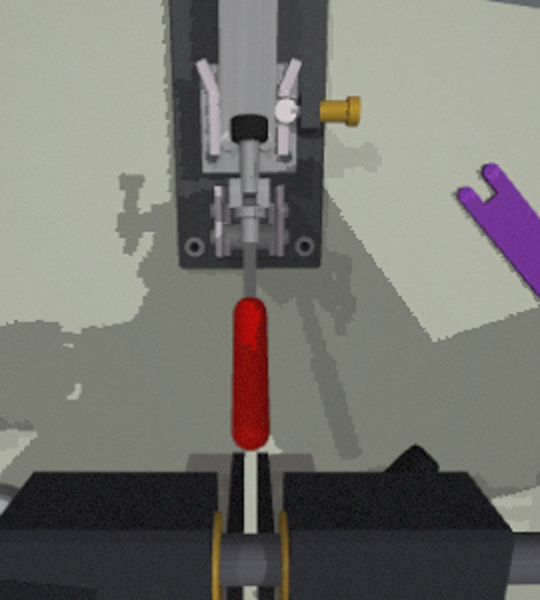

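The blade's tail lies between the cheeks under the raised black clamp foot at (250,128). The red grip at (250,300–448) is in line with the closed fingers, so I'll push it down along its arc.

{"fn": "drive_tool", "kwargs": {"rows": [{"x":0.0,"y":0.0,"z":0.03,"spin":0.0,"fingers":-1.0},{"x":0.0,"y":0.0,"z":0.05,"spin":0.0,"fingers":-1.0},{"x":-0.007,"y":0.0,"z":0.06,"spin":0.0,"fingers":-1.0},{"x":-0.014,"y":0.0,"z":0.07,"spin":0.0,"fingers":-1.0},{"x":-0.02,"y":0.0,"z":0.08,"spin":0.0,"fingers":-1.0},{"x":-0.025,"y":0.0,"z":0.09,"spin":0.0,"fingers":-1.0},{"x":-0.029,"y":0.0,"z":0.1,"spin":0.0,"fingers":-1.0},{"x":-0.032,"y":0.0,"z":0.108,"spin":0.0,"fingers":-1.0},{"x":-0.032,"y":0.0,"z":0.108,"spin":0.0,"fingers":-1.0}]}}

```text
time_s: 26.18
tcp_pos: [0.5122, 0.2705, 0.144]
eef_rot: [-179.6, 0.2, -83.5]
contact_force: [2.2, 3.2, 5.3]
gripper_width: 0.0
gripper_force: 2.4
```

{"fn": "drive_tool", "kwargs": {"rows": [{"x":0.0,"y":0.002,"z":0.0,"spin":0.0,"fingers":-1.0},{"x":0.0,"y":0.002,"z":0.0,"spin":0.0,"fingers":-1.0}]}}

```text
time_s: 26.42
tcp_pos: [0.51, 0.2692, 0.1441]
eef_rot: [-179.7, 0.2, -83.5]
contact_force: [4.0, 2.7, 4.8]
gripper_width: 0.0005
gripper_force: 2.7
```

```bash
python3 f.py
python3 - <<'E'
from h import *
w=cap('wrist');d=cap('side')
print(sensors.get_state()['tcp_pos'])
b=cv2.resize(d['pixels'][150:300,170:330,::-1],None,fx=2.4,fy=2.4,interpolation=2)
a=w['pixels'][:360,100:420,::-1]
cv2.imwrite('pics/w6.png',np.hstack([a,b]))
E
```

```text
axial 2.44 lat -3.25 fz 5.40 tcp along 0.18424 axial each [2.5 2.7 2.2 2.3 2.5]
[0.50998197 0.26921799 0.14406949]
```

View pics/w6.png

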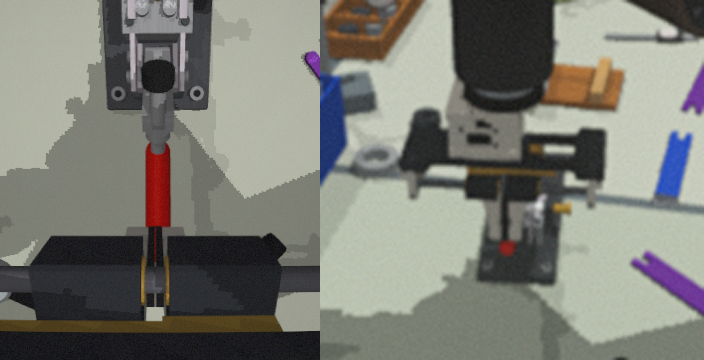

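The fingers at (155,240) press on the red grip at (158,150–225), about 2 mm off its centre line. I'll centre them and continue down.

{"fn": "drive_tool", "kwargs": {"rows": [{"x":-0.001,"y":0.003,"z":0.005,"spin":0.0,"fingers":-1.0},{"x":-0.002,"y":0.003,"z":0.011,"spin":0.0,"fingers":-1.0},{"x":-0.003,"y":0.003,"z":0.017,"spin":0.0,"fingers":-1.0},{"x":-0.004,"y":0.003,"z":0.023,"spin":0.0,"fingers":-1.0},{"x":-0.004,"y":0.003,"z":0.029,"spin":0.0,"fingers":-1.0},{"x":-0.004,"y":0.003,"z":0.034,"spin":0.0,"fingers":-1.0},{"x":-0.004,"y":0.003,"z":0.036,"spin":0.0,"fingers":-1.0},{"x":-0.004,"y":0.003,"z":0.036,"spin":0.0,"fingers":-1.0}]}}

```text
time_s: 27.78
tcp_pos: [0.5051, 0.2718, 0.1067]
eef_rot: [-179.9, 0.1, -83.5]
contact_force: [1.3, 3.5, 4.4]
gripper_width: 0.0005
gripper_force: 2.4
```

```bash
python3 f.py; python3 -c "
from h import *
print(sensors.get_state()['tcp_pos'],sensors.get_state()['eef_rot'])"
```

```text
axial 3.00 lat -1.99 fz 4.99 tcp along 0.18703 axial each [3.1 3.9 2.5 2.8 2.7]
[0.50458342 0.27119567 0.10628222] [-1.79948583e+02  2.74235456e-02 -8.35204999e+01]
```

{"fn": "drive_tool", "kwargs": {"rows": [{"x":0.0,"y":0.0,"z":0.0015,"spin":0.0,"fingers":-1.0},{"x":0.0,"y":0.0,"z":0.003,"spin":0.0,"fingers":-1.0},{"x":0.0,"y":0.0,"z":0.004,"spin":0.0,"fingers":-1.0},{"x":0.0,"y":0.0,"z":0.004,"spin":0.0,"fingers":-1.0}]}}

```text
time_s: 28.52
tcp_pos: [0.5046, 0.2713, 0.1028]
eef_rot: [-179.9, 0.0, -83.5]
contact_force: [-0.6, 3.3, 10.7]
gripper_width: 0.0005
gripper_force: 5.5
```

```bash
python3 f.py
```

```text
axial 3.04 lat 0.61 fz 10.90 tcp along 0.18697 axial each [2.8 3.7 2.7 3.1 3. ]
```

Force is up to about 11 N near level, so I'll press a bit more against the stop.

{"fn": "drive_tool", "kwargs": {"rows": [{"x":0.0,"y":0.0,"z":0.001,"spin":0.0,"fingers":-1.0},{"x":0.0,"y":0.0,"z":0.0018,"spin":0.0,"fingers":-1.0},{"x":0.0,"y":0.0,"z":0.0018,"spin":0.0,"fingers":-1.0}]}}

```text
time_s: 29.15
tcp_pos: [0.5047, 0.2715, 0.1023]
eef_rot: [-179.9, 0.0, -83.5]
contact_force: [-6.5, 1.6, 22.1]
gripper_width: 0.0004
gripper_force: 11.1
```

```bash
python3 f.py;python3 -c "
from h import *
print(sensors.get_state()['tcp_pos'])"
```

```text
axial 2.28 lat 4.82 fz 22.11 tcp along 0.18702 axial each [2.7 1.7 2.6 1.7 2.6]
[0.50469846 0.27141801 0.10235203]
```

It's solid on the stop at 22 N, so I'll lift off and check.

{"fn": "drive_tool", "kwargs": {"rows": [{"x":0.0,"y":0.0,"z":-0.02,"spin":0.0,"fingers":-1.0},{"x":0.0,"y":0.0,"z":-0.07,"spin":0.0,"fingers":-1.0},{"x":0.03,"y":0.0,"z":-0.12,"spin":0.0,"fingers":-1.0},{"x":0.06,"y":0.0,"z":-0.15,"spin":0.0,"fingers":-1.0},{"x":0.06,"y":0.0,"z":-0.15,"spin":0.0,"fingers":-1.0},{"x":0.06,"y":0.0,"z":-0.15,"spin":0.0,"fingers":-1.0}]}}

```text
time_s: 30.15
tcp_pos: [0.5098, 0.2104, 0.2487]
eef_rot: [179.8, -0.1, -83.6]
contact_force: [-0.4, -0.0, -0.7]
gripper_width: 0.0005
gripper_force: 0.0
```

Run:
```python
from h import *
w=cap('wrist');d=cap('side');s=sensors.get_state();print(s['tcp_pos'],s['contact_force'],s['time_s'])
b=cv2.resize(d['pixels'][180:290,200:310,::-1],None,fx=3,fy=3,interpolation=2)
a=cv2.resize(w['pixels'][:220,150:370,::-1],None,fx=1.5,fy=1.5,interpolation=2)
cv2.imwrite('pics/w7.png',np.hstack([a,b]))
# handle angle: ray through the grip's far end, in the handle's vertical plane
im=w['pixels'].astype(int); m=((im[...,0]>90)&(im[...,1]<50)&(im[...,2]<50)).astype(np.uint8)
n,l,st,ce=cv2.connectedComponentsWithStats(m); i=1+np.argmax(st[1:,4]); ys,xs=np.where(l==i); print(st[i])
u=np.array([-.1132,.9936])
for y in(ys.min()+.5,ys.max()+.5):
    p=plane(w,[(xs.mean(),y)],.076)[0,:2];print('along at level',(p-[.5293,.086])@u)
```

```text
[0.5099988  0.21096279 0.24834917] [ 0.00123355 -0.04843483 -0.56280057] 30.25
[244 198  13  29 331]
along at level 0.15136515155782773
along at level 0.18538877360910408
```

View pics/w7.png

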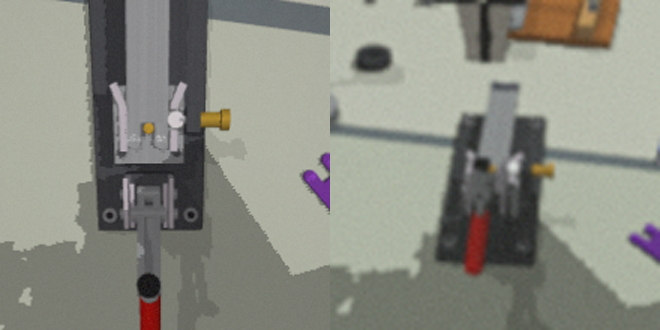

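The wrist view shows the pin at (149,128) in the notch. However, a black knob at (149,287) lies over the handle line rather than on the blade, so I'll triangulate it and the red grip.

Run:
```python
from h import *
np.set_printoptions(precision=4,suppress=True)
w=cap('wrist');d=cap('side');sc=cap('scene')
def tri(a,pa,b,pb):
    da,db=ray(a,[pa])[0],ray(b,[pb])[0]; A=np.c_[da,-db]; t=np.linalg.lstsq(A,b['o']-a['o'],rcond=None)[0]
    p,q=a['o']+t[0]*da,b['o']+t[1]*db; return (p+q)/2,np.linalg.norm(p-q)
O=np.array([.5293,.086,0]);u=np.array([-.1132,.9936,0])
p,e=tri(w,(249.3,191.3),d,(250.7,234));print('knob',p,'err',e,'along',(p-O)@u)
for n,c in(('side',d),('scene',sc),('wrist',w)):
    im=c['pixels'].astype(int); m=((im[...,0]>80)&(im[...,1]<.45*im[...,0])&(im[...,2]<.45*im[...,0])).astype(np.uint8)
    k,l,st,ce=cv2.connectedComponentsWithStats(m)
    q=proj(c,[O+[0,0,.076]+.085*u+u*0.088]) ; print(n,[(*st[i],) for i in range(1,k) if st[i,4]>8], 'level grip mid/ends',proj(c,[O+[0,0,.076]+(.088+x)*u for x in(.05,.085,.12)]).round(1).tolist(), 'at 50deg',proj(c,[O+[0,0,.076]+(.088+x*.643)*u+[0,0,x*.766] for x in(.05,.12)]).round(1).tolist())
cv2.imwrite('pics/w8.png',np.hstack([cv2.resize(d['pixels'][200:290,210:300,::-1],(400,400),interpolation=2),cv2.resize(sc['pixels'][140:230,235:325,::-1],(400,400),interpolation=2)]))
```

```text
knob [0.5137 0.2124 0.1254] err 0.001226272777404721 along 0.12732487377051624
side [(np.int32(245), np.int32(251), np.int32(8), np.int32(20), np.int32(105))] level grip mid/ends [[249.9, 251.9], [248.5, 260.8], [247.1, 270.2]] at 50deg [[250.3, 235.8], [248.2, 229.1]]
scene [(np.int32(304), np.int32(154), np.int32(12), np.int32(12), np.int32(56))] level grip mid/ends [[303.4, 164.4], [309.3, 159.8], [315.0, 155.4]] at 50deg [[301.1, 156.1], [309.9, 135.2]]
wrist [(np.int32(244), np.int32(197), np.int32(13), np.int32(30), np.int32(337))] level grip mid/ends [[249.5, 186.7], [249.7, 216.3], [249.9, 244.0]] at 50deg [[248.9, 180.5], [248.2, 250.4]]
```

View pics/w8.png

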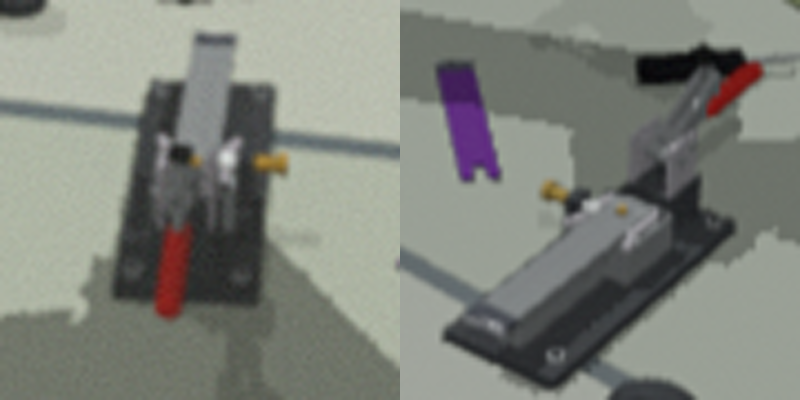

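In the side and scene crops the red grip lies where a level handle should, and the pin is seated in the notch. The clamp arm points up behind the bracket, so I'll compare it with its position at the start.

Run:
```python
from h import *
np.set_printoptions(precision=4,suppress=True)
O=np.array([.5293,.086,0]);u=np.array([-.1132,.9936,0])
d=cap('side')
# foot from first wrist view (w2): rebuild that pose; plane of the handle swing
T=np.eye(4);T[:3,:3]=rot([180,0,-90]);T[:3,3]=[.5249,.1597,.2453]
w=cap('wrist');T=T@np.array(w['T_tool_cam']);w2=dict(w,R=T[:3,:3],o=T[:3,3])
def tri(a,pa,b,pb):
    da,db=ray(a,[pa])[0],ray(b,[pb])[0];t=np.linalg.lstsq(np.c_[da,-db],b['o']-a['o'],rcond=None)[0]
    p,q=a['o']+t[0]*da,b['o']+t[1]*db;return (p+q)/2,np.linalg.norm(p-q)
T=np.eye(4);T[:3,:3]=rot([179.9,0,-83.5]);T[:3,3]=[.5128,.2352,.2490]
T=T@np.array(w['T_tool_cam']);w5=dict(w,R=T[:3,:3],o=T[:3,3])
p,e=tri(w2,(254,160),w5,(250/2+130,128/2));print('foot at start',p,e,'along',(p-O)@u)
p,e=tri(w2,(361/2.5+120,565/2.5),w5,(251/2+130,300/2));print('grip inner end at start',p,e,'along',(p-O)@u)
```

```text
foot at start [0.5249 0.1284 0.1367] 0.0009546603227878719 along 0.042635417042158084
grip inner end at start [0.5154 0.2003 0.1133] 0.0005632913249459712 along 0.11509536427268414
```

```bash
python3 -c "
from plant import r
print(r.close_job())"
```

```text
the job is handed in; nothing more can be done
None
```

I handed the job in: by feel the notch seated on the pin at about 5 N and the handle is level on its stop at 22 N with the gripper clear, but in the last pictures the clamp arm stood up behind the bracket, not on the blade, so I can't confirm that the foot holds it, and I didn't re-measure the notch after letting go.

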